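# Contact-plate surface sample at a marked bench position

## Task

Take a contact-plate surface sample at the bench position framed by the four masking-tape corners. The little vial that has toppled over inside the marks must first be stood upright, cap up, on the bench outside the marks, and left there. Then lift the spring-loaded sampler out of its dock by its grey handle, without letting its open plate touch anything else, and press the plate flat and centred on the marked spot with about 5 N, so that the lower edge of the handle's sleeve stands within the dark band of the stem; finish while still holding it pressed there, upright, for at least four seconds, and leave everything else where it is.

Things in the scene. Friction and masses are not known exactly. Their poses are not given: they have to be found in the camera images.
- spot (a point): The sampling position: the middle, on the bench surface, of a square framed by four flat L-shaped corners of beige masking tape (74 mm between the inner edges, 90 mm between the outer edges, no thickness worth speaking of). z is up; x and y run along the square's sides.
- vial_mid (a point): Centre of the toppled vial: small bottle with white cap and label, 48 mm long, body 22 mm diameter over the lower 38 mm, cap 18 mm over the top 10 mm, 22 g. z runs from base to cap: level at the start (lying inside the tape corners, centre 11 mm above the bench, can roll), up when righted (centre 24 mm up). Similar vials with black and red caps stand near by and are not meant.
- grip (a point): Middle of the sampler's grey handle, where to grasp it: upright cylinder 29 mm diameter, straight from 29 mm below this point to 30 mm above, top 39 mm above; z up along it. Below: a 42 mm collar (32 to 36 mm below), a 34 mm sleeve with a steel lower edge 56 mm below, then the stem and foot. Weighs 0.19 kg; at the start 98 mm above the bench, in its dock; lifts straight out.
- face (a point): Middle of the contact face of the open culture plate under the sampler's white 63 mm foot: a beige disc 52 mm in diameter that faces down, 92 mm below the grip point while the spring is relaxed; z points up along the sampler. In the dock it hangs free, 6 mm above the bench, touching nothing.
- sampler_foot (a joint): How far the sampler's foot is pushed up into the sleeve against its spring, in m: 0 relaxed, 0.015 end of travel. Pressed on the bench, it begins to move at 3 N and takes 3.5 N more for each 10 mm (4.5 N at 4 mm, 5.8 N at 8 mm, 7.2 N at 12 mm). The stem's dark band reaches from 4 to 12 mm.
- dock: Sampler's dock, fixed to the bench: low round grey plastic ring on a black rubber pad, 100 mm diameter, 15 mm high; its origin is its middle on the bench. Its round recess takes the sampler's foot with 1.5 mm to spare and its ledge carries it. It stands left or right of the marks. Right of the bench is a fixed analyser 0.29 m tall (all x over 0.39, y below -0.35): keep the arm clear of it.
- vial_b: Bystander: upright brown vial with a black cap, 22 mm diameter, 48 mm high; origin at its underside.
- vial_c: Bystander: upright brown vial with a red cap, 22 mm diameter, 48 mm high; origin at its underside.
- tape: Bystander: roll of masking tape lying flat, 100 mm diameter, 25 mm high, on the side of the marks where the dock is not; origin at the middle of its underside.
- beaker: Bystander: small empty glass beaker, 44 mm diameter, 58 mm high; origin at its underside.
- timer: Bystander: white bench timer lying flat, 62 x 66 x 18 mm; origin at its underside.
- dish: Bystander: closed petri dish, 59 mm diameter, 15 mm high; origin at its underside.
- pen: Bystander: marker pen lying on the bench, 121 mm long, 10 mm thick; origin at the middle of its underside.
There are look-alikes about, which are no part of the job. There is more than one size of the part that bears grip; the job needs the larger.

How it is judged:
On the way, in this order (a step that is already met when the one before it is completed fails the run):
1. the toppled vial stands upright on the bench, outside the marks, and is let go (angle between vial_mid's own z axis and vertical below 0.12 rad and height (world z) of vial_mid between 0.019 and 0.029 m and horizontal distance between vial_mid and spot above 0.052 m and linear speed of vial below 0.02 m/s and contact force between the fingers and vial below 0.05 N), for 0.3 s.
2. the sampler is lifted clear of its dock (height (world z) of face above 0.03 m and contact force between the fingers and sampler above 2 N), for 0.2 s.
3. the plate is pressed flat and centred on the spot with the spring in its band, for four seconds (horizontal distance between face and spot below 0.008 m and height (world z) of face below 0.003 m and angle between face's own z axis and vertical below 0.07 rad and value of joint sampler_foot between 0.004 and 0.012 m and contact force between plate and anything else between 3 and 9 N and contact force between the fingers and sampler above 2 N), for 4 s.
At the end, for the whole second after the job is handed in: Held in the fingers, the plate lies on the bench within 8 mm of the middle of the marks, within 4 degrees of upright, spring in by 4 to 12 mm, contact force 3 to 9 N; the vial stands released, at rest, upright within 7 degrees on the bench, its centre over 52 mm from the middle of the marks (all of step 1 and all of step 3); the arm keeps its last pose, push and grip.
It fails at once if the open plate touches something other than the marked spot (contact force between plate and anything else above 0.5 N and horizontal distance between face and spot above 0.02 m).
It fails at once if the plate is pressed hard (over 20 N) (contact force between plate and anything else above 20 N).
It fails at once if a bystander is knocked or shifted by more than 25 mm (distance of any of vial_b, vial_c, tape, beaker, timer, dish, pen from where it was at the start of the episode above 0.025 m).
It also fails if it takes over 67 s, if anything falls off the work surface, if the arm or the gripper's body presses on something with over 40 N, if the wrist force passes 120 N, or if a joint passes its speed limit or range.

## Robot

A 6-joint arm with a two-finger parallel gripper is mounted at the origin on a cart in front of the work surface, level with it; the furniture and walls round the work are solid. World frame = base frame: x ahead of the robot, y to its left, z up, the work surface at z = 0. Lengths are in m, angles in rad, forces in N, time in s.
With the tool pointing down it reaches from about 0.35 to 0.85 m from the base axis. Payload 8.1 kg.
Tool frame: the origin (TCP) lies at the very end of the fingers, on their centre line; the grasp point (between the pads) lies 19 mm behind it; z points along the fingers, y is the line along which they close (so a half turn about z gives the same grasp; the last joint's range is limited). The gripper opens to 93 mm and grips with 3 to 60 N. Pads are 15 mm wide; open, the fingers measure 128 mm over their backs; the gripper's body (75 mm by 188 mm) begins 65 mm behind the grasp point.
Start: joints at [1.215, 0.13, 1.488, -0, 1.523, -0.085], TCP at [0.16, 0.578, 0.219] pointing down, gripper open.
Joint ranges: [-2.96, 2.96], [-0.89, 2.26], [0.02, 2.5], [-1.34, 4.48], [0, 2.73], [-2.66, 2.66]. Speed limits (rad/s): [2.39, 2.39, 2.79, 3.14, 3.14, 3.14].

## Interface

Orientations are given as a rotation vector (axis times angle).
In Python, from workcell import r, grab_frame, spot_in, pinpoint gives the robot as it stands.
- The arm moves only by the shell command python3 -m jog 'ROWS' [FORCE]. ROWS is text: rows parted by semicolons, each of 7 numbers parted by spaces: the shift along the world's x, y, z in units of 1000 mm (1.0 is 1000 mm), then the turn, a rotation vector about the world's x, y, z in units of 0.5 rad (1.0 is 0.5 rad), then the closure, from 0 (fully open) to 1 (shut). In form: x y z wx wy wz jaw; .... A call has exactly 8 rows; each row is the pose to reach, as a shift and turn from the pose commanded when the call began; what a row does not reach only later rows make up. A row lasts 1/8 s, in which the tool goes at most 62.5 mm and 10.7 degrees, less where a joint would pass 70% of its speed; a pose out of reach is approached as far as the arm can. A call with a number of a shift or a turn outside -1 to 1 is refused whole. A call with a gripper value outside its range is refused whole. The fingers move at their own pace and stop on an object; FORCE is the grip in N (left out, the last holds). Time passes only in rows, so rows that repeat a pose let the fingers close, or fill a call up. It gives the time, the measured TCP pose, the force, the opening and the grip force at its end, in the units of the state.
- r.state(): the state, without advancing time (a new reading comes with each control period).
- grab_frame(name): name is "scene" or "top" or "wrist"; returns a dict with "image" (400x640x3 uint8, red, green, blue), "intrinsics" (3x3 intrinsics, pixels), "R" (3x3) and "t" (3): a world point X has camera coordinates R X + t; the wrist camera has in their place "mount" (4x4, takes a point from camera to tool coordinates, whose origin is the TCP and whose axes are the flange's). Camera axes: x right, y down, z forward; pixel columns grow to the right and rows downward; lengths in m; the calibration is good to about 2 mm. A picture is of the moment at which its call begins: read the wrist's pose just before it. There is no depth.
- r.job_done(): hands the job in; it is judged then, once.
Trained networks look in the newest picture that a camera, given by its name, has taken for a name from the list of things; names that differ only in an ending like _2 or _b are one class to them, and where a whole thing is asked for, a point or a joint stands for the part that bears it (a point fixed in the world has none). Each returns a list of dicts, best first, with "confidence" (0 to 1); they miss things now and then, are a little off and sometimes report something else, mostly with a low value. They report only what shows in the picture. A call takes as long as a camera call. They do not tell look-alikes from the thing itself.
- spot_in(camera, label): "centre" ([x, y, z] in m, in world coordinates, good to about 4 mm: the middle of the surface that is visible of it).
- pinpoint(camera, label): "centre" ([x, y, z] in m, in world coordinates, good to about 4 mm: a listed point, or the origin of a listed thing).
The state is a dict: "clock": time; "qpos": joint angles; "qvel": joint speeds; "joint_torque": joint torques, N m; "eef_pos": TCP position; "orientation": TCP orientation; "wrist_force": force on the tool from outside, world axes, zero at the start; "wrist_torque": the same for the moment, N m; "finger_gap": finger opening in m; "grasp_force": force on a finger pad.
Only numpy, scipy, OpenCV 4.12 (cv2) and the standard library are available. Lean on these libraries where they do the work, as an engineer would, in place of code of your own. Each camera call takes 0.05 s, during which the arm holds its last target. There are 200 camera calls.

## Working session

There is one attempt and no reset: what is moved stays moved. The work goes in short steps, Python scripts to look and compute and a shell command to move; the robot and the scene stay as the last step left them, time stands still between calls to the robot, and variables do not carry over. Pictures are saved under pics/ and viewed, at most 10 in all, crops included, and the job is handed in when it is done.

```bash
mkdir -p pics; cat > h.py <<'E'
from workcell import r, grab_frame, spot_in, pinpoint
import numpy as np, cv2
from scipy.spatial.transform import Rotation as Ro
def cam(n):
    s=r.state(); f=grab_frame(n); K=np.array(f["intrinsics"])
    if n=="wrist":
        M=np.array(f["mount"]); T=np.eye(4); T[:3,:3]=Ro.from_rotvec(s["orientation"]).as_matrix(); T[:3,3]=s["eef_pos"]
        C=T@M; R=C[:3,:3].T; t=-R@C[:3,3]
    else: R=np.array(f["R"]); t=np.array(f["t"])
    return f["image"],K,R,t
def proj(c,X):
    p=c[1]@(c[2]@np.array(X)+c[3]); return p[:2]/p[2]
def back(c,uv,z):
    d=c[2].T@np.linalg.solve(c[1],[uv[0],uv[1],1.]); o=-c[2].T@c[3]; return o+d*(z-o[2])/d[2]
def save(im,n,s=1): cv2.imwrite("pics/"+n,cv2.resize(im[:,:,::-1],None,fx=s,fy=s,interpolation=cv2.INTER_CUBIC))
E
python3 - <<'E'
from h import *
np.set_printoptions(precision=3,suppress=True)
print(r.state())
for n in ("top","scene"):
    c=cam(n); save(c[0],n+"1.png",1.25)
    for l in ["spot","vial_mid","grip","face","dock","vial_b","tape","beaker","timer","dish","pen"]:
        for d in pinpoint(n,l)[:4]: print(n,l,round(d["confidence"],2),np.array(d["centre"]),proj(c,d["centre"]).round())
E
```

```text
{'clock': 0.0, 'qpos': array([ 1.215,  0.131,  1.489,  0.   ,  1.523, -0.085]), 'qvel': array([-0.   , -0.001,  0.002, -0.   ,  0.001,  0.002]), 'joint_torque': array([ -0.   , -55.982, -49.176,   0.077,   0.035,  -0.   ]), 'eef_pos': array([0.16 , 0.578, 0.218]), 'orientation': array([-0.424, -3.112,  0.003]), 'wrist_force': array([ 0.356, -0.222,  0.021]), 'wrist_torque': array([-0.017,  0.002, -0.041]), 'grasp_force': 0.0, 'finger_gap': 0.09291956213358041}
top spot 0.62 [ 0.476  0.129 -0.   ] [329. 205.]
top vial_mid 0.65 [0.476 0.11  0.011] [336. 204.]
top grip 0.88 [ 0.487 -0.218  0.097] [457. 201.]
top grip 0.7 [ 0.405  0.53  -0.001] [195. 226.]
top grip 0.49 [ 0.406 -0.075  0.072] [402. 230.]
top face 0.52 [ 0.578  0.493 -0.001] [210. 168.]
top dock 0.92 [ 0.482 -0.213 -0.002] [445. 205.]
top vial_b 0.54 [0.586 0.321 0.001] [266. 167.]
top tape 0.56 [ 0.512  0.353 -0.002] [255. 191.]
top beaker 0.65 [ 0.612 -0.272  0.001] [465. 161.]
top timer 0.59 [ 0.404  0.529 -0.   ] [196. 226.]
top dish 0.51 [ 0.578  0.492 -0.   ] [210. 168.]
top pen 0.53 [ 0.384  0.244 -0.005] [290. 235.]
scene spot 0.47 [0.473 0.13  0.004] [319. 228.]
scene vial_mid 0.51 [0.477 0.113 0.014] [324. 227.]
scene vial_mid 0.39 [ 0.485 -0.213 -0.001] [412. 268.]
scene grip 0.62 [ 0.484 -0.217  0.096] [418. 246.]
scene grip 0.53 [ 0.407 -0.076  0.073] [363. 248.]
scene dock 0.64 [ 0.488 -0.215  0.001] [413. 267.]
scene vial_b 0.59 [ 0.585  0.263 -0.   ] [306. 199.]
scene vial_b 0.43 [0.587 0.322 0.005] [294. 193.]
scene tape 0.79 [ 0.52   0.35  -0.002] [277. 200.]
scene beaker 0.64 [ 0.612 -0.274  0.003] [446. 251.]
scene timer 0.46 [0.405 0.525 0.002] [221. 198.]
scene dish 0.5 [0.581 0.495 0.001] [258. 179.]
scene dish 0.35 [0.475 0.114 0.012] [323. 227.]
```

```bash
python3 - <<'E'
from h import *
c=cam("top"); save(c[0][130:280,270:490],"crop1.png",3.6)
E
```

```text
(no output)
```

View pics/crop1.png

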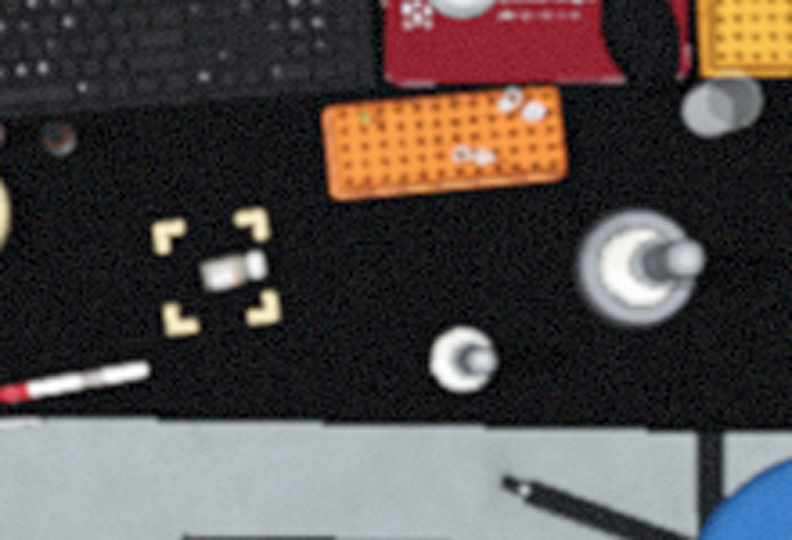

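View pics/scene1.png

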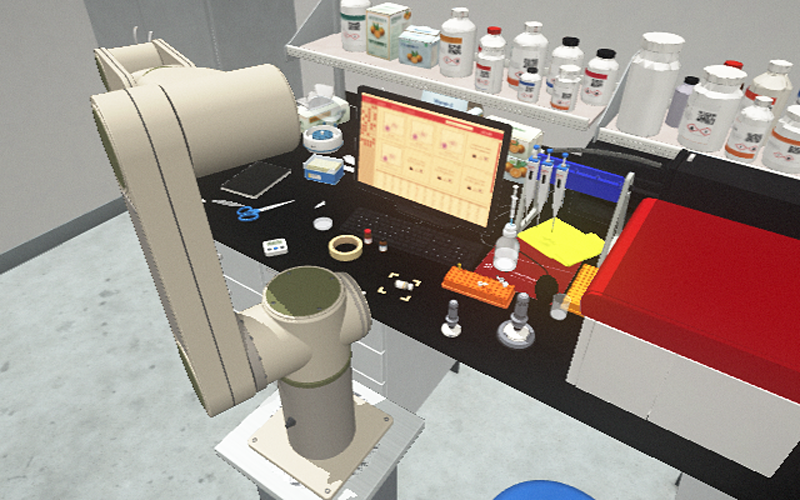

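The larger sampler is the one in the dock, at top-crop (640,265): it has the 97 mm grip height and the round dock. The undocked one at (463,358) is the smaller look-alike (grip about 73 mm). The toppled white-capped vial lies inside the tape corners at crop (233,270), with its cap to the right (towards -y). I'll go above it and take a closer look.

```bash
python3 -m jog '0.15 -0.25 0.02 0 0 -1 0;0.15 -0.25 0.02 0 0 -1 0;0.15 -0.25 0.02 0 0 -1 0;0.15 -0.25 0.02 0 0 -1 0;0.15 -0.25 0.02 0 0 -1 0;0.15 -0.25 0.02 0 0 -1 0;0.15 -0.25 0.02 0 0 -1 0;0.15 -0.25 0.02 0 0 -1 0'
python3 -m jog '0.15 -0.22 0 0 0 -1 0;0.15 -0.22 0 0 0 -1 0;0.15 -0.22 0 0 0 -1 0;0.15 -0.22 0 0 0 -1 0;0.15 -0.22 0 0 0 -1 0;0.15 -0.22 0 0 0 -1 0;0.15 -0.22 0 0 0 -1 0;0.15 -0.22 0 0 0 -1 0'
python3 - <<'E'
from h import *
np.set_printoptions(precision=3,suppress=True)
s=r.state();print(s["eef_pos"],s["orientation"],s["qpos"])
c=cam("wrist"); save(c[0],"w1.png",1.25)
for l in ["spot","vial_mid"]:
    for d in pinpoint("wrist",l)[:2]: print(l,round(d["confidence"],2),np.array(d["centre"]),proj(c,d["centre"]).round())
print(proj(c,[.476,.13,0]), repr(c[2]),repr(c[3]))
E
```

```text
clock: 2.25
eef_pos: [0.3099, 0.329, 0.2385]
orientation: [-1.179, -2.912, 0.0]
wrist_force: [-0.1, -0.4, 0.8]
finger_gap: 0.0929
grasp_force: 0.0
clock: 3.25
eef_pos: [0.4599, 0.1097, 0.2387]
orientation: [-1.861, -2.531, -0.0]
wrist_force: [0.7, 0.3, 0.1]
finger_gap: 0.0928
grasp_force: 0.0
[0.46  0.11  0.239] [-1.861 -2.531 -0.   ] [ 0.125 -0.228  1.799  0.     1.571 -0.177]
vial_mid 0.62 [0.473 0.116 0.012] [329. 169.]
[333.267 158.341] array([[ 0.955,  0.298, -0.   ],
       [ 0.284, -0.911,  0.298],
       [ 0.089, -0.285, -0.954]]) array([-0.471, -0.072,  0.402])
```

View pics/w1.png

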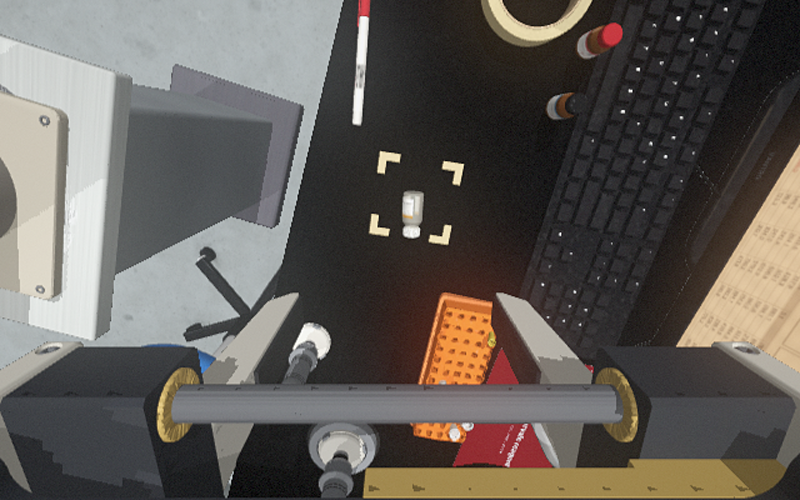

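The wrist view shows the vial at (412,215), its base at (413,192) and its cap at (411,232). The tape corners lie around it at (385,160), (455,172), (441,236) and (379,226). I'll measure these by segmentation.

```bash
python3 - <<'E'
from h import *
np.set_printoptions(precision=4,suppress=True)
c=cam("wrist"); im=c[0]; x0,y0,x1,y1=280,105,385,205
p=im[y0:y1,x0:x1].astype(int); m=(p.max(2)>110).astype(np.uint8)
n,lab,st,ce=cv2.connectedComponentsWithStats(m)
pts=[]
for i in range(1,n):
    if st[i,4]<15: continue
    ys,xs=np.where(lab==i); q=np.c_[xs+x0,ys+y0]
    print(i,st[i],ce[i]+[x0,y0])
    if 150<st[i,4] or True:
        P=np.array([back(c,a,0)[:2] for a in q]); P11=np.array([back(c,a,.011)[:2] for a in q])
        print("  z0 mean",P.mean(0), "z11 mean",P11.mean(0), "axis",np.linalg.svd(P11-P11.mean(0),full_matrices=False)[2][0], "ext",np.ptp((P11-P11.mean(0))@np.linalg.svd(P11-P11.mean(0),full_matrices=False)[2].T,axis=0))
    if st[i,4]<300: pts.append((q,))
for d in [("base",(413/1.25,192/1.25)),("cap",(411/1.25,236/1.25))]: print(d[0],back(c,d[1],.011))
E
```

```text
1 [ 21  15  19  19 191] [308.7749 127.3717]
  z0 mean [0.4324 0.1589] z11 mean [0.4325 0.1597] axis [-0.5827 -0.8127] ext [0.0286 0.0198]
2 [ 73  23  18  20 188] [363.0904 135.6011]
  z0 mean [0.505  0.1701] z11 mean [0.5031 0.1706] axis [ 0.8076 -0.5898] ext [0.0296 0.0198]
3 [ 42  47  17  38 558] [329.3996 169.6846]
  z0 mean [0.4762 0.1125] z11 mean [0.4751 0.1146] axis [ 0.2635 -0.9647] ext [0.051  0.0214]
4 [ 15  65  17  19 169] [301.5148 180.7811]
  z0 mean [0.4438 0.086 ] z11 mean [0.4435 0.0888] axis [ 0.8041 -0.5945] ext [0.0305 0.0202]
5 [ 63  74  18  17 165] [352.8727 188.2303]
  z0 mean [0.516  0.0972] z11 mean [0.5138 0.0997] axis [-0.5872 -0.8094] ext [0.0292 0.0201]
base [0.4697 0.1358 0.011 ]
cap [0.4825 0.0891 0.011 ]
```

```bash
python3 -m jog '0.0245 -0.03 -0.1 0.842 0.23 -0.07 0;0.0245 -0.03 -0.1 0.842 0.23 -0.07 0;0.0245 -0.03 -0.1 0.842 0.23 -0.07 0;0.0245 -0.03 -0.159 0.842 0.23 -0.07 0.3;0.0245 -0.03 -0.159 0.842 0.23 -0.07 0.3;0.0245 -0.03 -0.159 0.842 0.23 -0.07 0.3;0.0245 -0.03 -0.159 0.842 0.23 -0.07 0.3;0.0245 -0.03 -0.159 0.842 0.23 -0.07 0.3'
python3 -m jog '-0.0022 0.0083 -0.0182 0 0 0 0.3;-0.0045 0.0165 -0.0365 0 0 0 0.3;-0.0067 0.0248 -0.0547 0 0 0 0.3;-0.009 0.033 -0.073 0 0 0 0.3;-0.009 0.033 -0.073 0 0 0 0.3;-0.009 0.033 -0.073 0 0 0 0.3;-0.009 0.033 -0.073 0 0 0 0.3;-0.009 0.033 -0.073 0 0 0 0.3'
python3 - <<'E'
from h import *
np.set_printoptions(precision=4,suppress=True)
s=r.state(); print(s["eef_pos"],s["qpos"],Ro.from_rotvec(s["orientation"]).as_matrix()); c=cam("wrist"); save(c[0],"w2.png",1.25)
E
```

```text
clock: 4.45
eef_pos: [0.4862, 0.0782, 0.0815]
orientation: [-1.686, -2.206, -0.384]
wrist_force: [-0.4, -0.3, 0.6]
finger_gap: 0.0652
grasp_force: 0.0
clock: 5.45
eef_pos: [0.4767, 0.1108, 0.0073]
orientation: [-1.687, -2.204, -0.382]
wrist_force: [0.5, -0.9, -0.4]
finger_gap: 0.0649
grasp_force: 0.0
[0.4767 0.1108 0.0073] [-0.1838  0.1836  1.914   0.4146  1.2622 -0.6194] [[-0.2386  0.9657 -0.1028]
 [ 0.8746  0.2597  0.4095]
 [ 0.4221  0.0078 -0.9065]]
```

View pics/w2.png

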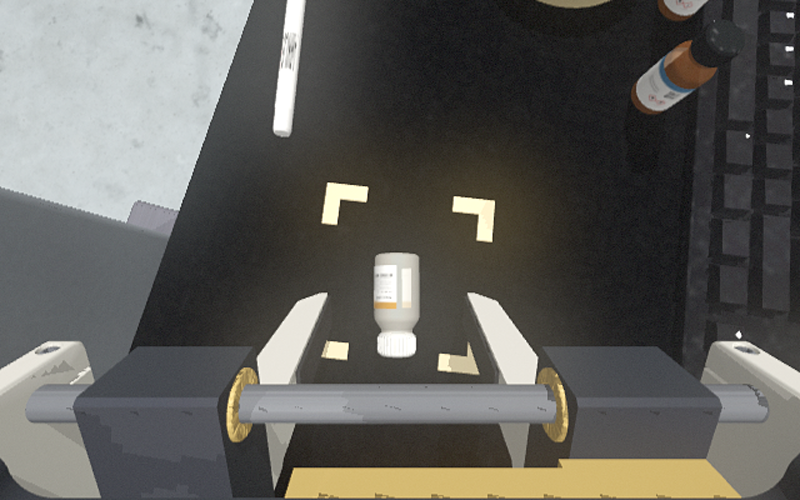

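The vial is at (397,305), centred between the fingertips (328,295) and (468,295). I'll close on it and lift.

```bash
python3 -m jog '0 0 0 0 0 0 0.9;0 0 0 0 0 0 0.9;0 0 0 0 0 0 0.9;0 0 0 0 0 0 0.9;0 0 0 0 0 0 0.9;0 0 0 0 0 0 0.9;0 0 0 0 0 0 0.9;0 0 0 0 0 0 0.9' 10
python3 -m jog '0 0 0.03 0 0 0 0.9;0 0 0.06 0 0 0 0.9;0 0 0.1 0 0 0 0.9;0 0 0.1 -0.965 -0.262 0 0.9;0 0 0.1 -0.965 -0.262 0 0.9;0 0 0.1 -0.965 -0.262 0 0.9;0 0 0.1 -0.965 -0.262 0 0.9;0 0 0.1 -0.965 -0.262 0 0.9'
python3 -m jog '0 0 0 -0.965 -0.262 0 0.9;0 0 0 -0.965 -0.262 0 0.9;0 0 0 -0.965 -0.262 0 0.9;0 0 0 -0.965 -0.262 0 0.9;0 0 0 -0.965 -0.262 0 0.9;0 0 0 -0.965 -0.262 0 0.9;0 0 0 -0.965 -0.262 0 0.9;0 0 0 -0.965 -0.262 0 0.9'
python3 - <<'E'
from h import *
s=r.state(); print(s["qpos"].round(2))
E
```

```text
clock: 6.5
eef_pos: [0.4759, 0.1112, 0.0066]
orientation: [-1.686, -2.203, -0.381]
wrist_force: [-0.3, 0.6, -0.2]
finger_gap: 0.0213
grasp_force: 10.0
clock: 7.5
eef_pos: [0.4757, 0.1113, 0.1064]
orientation: [1.874, 2.455, -0.05]
wrist_force: [0.3, -0.3, -0.1]
finger_gap: 0.0212
grasp_force: 10.0
clock: 8.5
eef_pos: [0.4762, 0.1108, 0.107]
orientation: [1.61, 2.109, -0.459]
wrist_force: [-0.4, -0.0, 0.0]
finger_gap: 0.021
grasp_force: 10.0
[ 0.53  0.07  1.88 -0.55  1.38  0.42]
```

```bash
python3 -m jog '0 -0.03 0 -0.965 -0.262 0 0.9;0 -0.06 0 -0.965 -0.262 0 0.9;0 -0.08 0 -0.965 -0.262 0 0.9;0 -0.08 0 -0.965 -0.262 0 0.9;0 -0.08 0 -0.965 -0.262 0 0.9;0 -0.08 0 -0.965 -0.262 0 0.9;0 -0.08 0 -0.965 -0.262 0 0.9;0 -0.08 0 -0.965 -0.262 0 0.9'
python3 -m jog '0 0 -0.02 -0.137 -0.037 0 0.9;0 0 -0.04 -0.137 -0.037 0 0.9;0 0 -0.04 -0.137 -0.037 0 0.9;0 0 -0.04 -0.137 -0.037 0 0.9;0 0 -0.04 -0.137 -0.037 0 0.9;0 0 -0.04 -0.137 -0.037 0 0.9;0 0 -0.04 -0.137 -0.037 0 0.9;0 0 -0.04 -0.137 -0.037 0 0.9'
python3 - <<'E'
from h import *
np.set_printoptions(precision=4,suppress=True)
s=r.state(); print(s["qpos"].round(2),s["eef_pos"],Ro.from_rotvec(s["orientation"]).as_matrix()); c=cam("wrist")
for n in ("wrist","top","scene"):
    cc=cam(n)
    for d in pinpoint(n,"vial_mid")[:2]: print(n,d["confidence"],np.array(d["centre"]),proj(cc,d["centre"]).round())
a=cam("scene"); e=proj(a,s["eef_pos"]).astype(int);print(e)
A=cv2.resize(a[0][max(e[1]-40,0):e[1]+40,e[0]-50:e[0]+50],(500,400),interpolation=cv2.INTER_CUBIC)
B=cv2.resize(c[0],(640,400))[:, 150:450]
save(np.hstack([A,B]),"p3.png")
E
```

```text
clock: 9.5
eef_pos: [0.4763, 0.0313, 0.1072]
orientation: [1.319, 1.731, -0.77]
wrist_force: [-0.6, -0.8, -0.3]
finger_gap: 0.021
grasp_force: 10.0
clock: 10.5
eef_pos: [0.4761, 0.0312, 0.0668]
orientation: [1.275, 1.676, -0.809]
wrist_force: [0.0, 0.5, -0.1]
finger_gap: 0.0211
grasp_force: 10.0
[ 0.66  0.46  1.87 -1.    1.53  0.83] [0.4761 0.0312 0.0668] [[-0.1113  0.9633  0.2441]
 [ 0.4078  0.2683 -0.8728]
 [-0.9063  0.0024 -0.4227]]
wrist 0.59 [0.473  0.0375 0.0649] [316. 245.]
top 0.41 [0.4772 0.0295 0.0615] [364. 204.]
scene 0.4 [0.4776 0.0372 0.0686] [343. 223.]
[344 224]
```

View pics/p3.png

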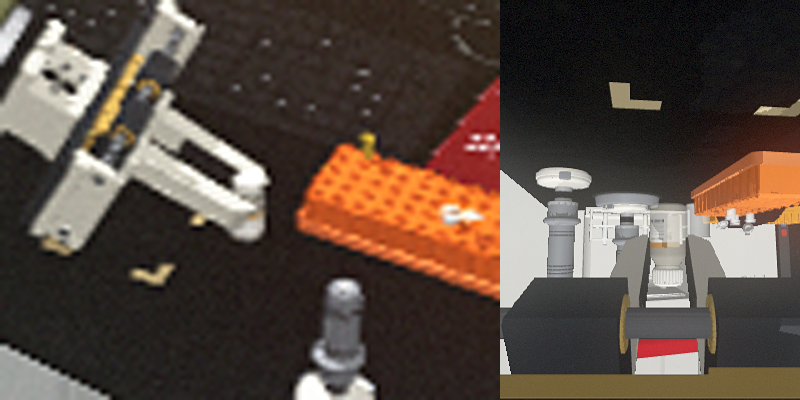

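```bash
python3 -m jog '0 0 -0.012 0 0 0 0.9;0 0 -0.024 0 0 0 0.9;0 0 -0.034 0 0 0 0.9;0 0 -0.036 0 0 0 0.9;0 0 -0.037 0 0 0 0.9;0 0 -0.038 0 0 0 0.9;0 0 -0.038 0 0 0 0.9;0 0 -0.038 0 0 0 0.9'
python3 -m jog '0 0 -0.0004 0 0 0 0.9;0 0 -0.0008 0 0 0 0.9;0 0 -0.001 0 0 0 0.9;0 0 -0.001 0 0 0 0.9;0 0 -0.001 0 0 0 0.9;0 0 -0.001 0 0 0 0.9;0 0 -0.001 0 0 0 0.9;0 0 -0.001 0 0 0 0.9'
```

```text
clock: 11.9
eef_pos: [0.4761, 0.0313, 0.0289]
orientation: [1.275, 1.676, -0.809]
wrist_force: [-0.1, -0.1, 1.1]
finger_gap: 0.0211
grasp_force: 10.0
clock: 12.9
eef_pos: [0.476, 0.0312, 0.0276]
orientation: [1.275, 1.676, -0.81]
wrist_force: [0.7, 0.4, -0.6]
finger_gap: 0.0212
grasp_force: 10.0
```

```bash
python3 -m jog '0 0 -0.0005 0 0 0 0.9;0 0 -0.001 0 0 0 0.9;0 0 -0.001 0 0 0 0.9;0 0 -0.001 0 0 0 0.9;0 0 -0.001 0 0 0 0.9;0 0 -0.001 0 0 0 0.9;0 0 -0.001 0 0 0 0.9;0 0 -0.001 0 0 0 0.9'
python3 -m jog '0 0 -0.0005 0 0 0 0.9;0 0 -0.001 0 0 0 0.9;0 0 -0.001 0 0 0 0.9;0 0 -0.001 0 0 0 0.9;0 0 -0.001 0 0 0 0.9;0 0 -0.001 0 0 0 0.9;0 0 -0.001 0 0 0 0.9;0 0 -0.001 0 0 0 0.9'
```

```text
clock: 13.9
eef_pos: [0.476, 0.0311, 0.0267]
orientation: [1.275, 1.676, -0.81]
wrist_force: [-0.1, 0.2, 0.9]
finger_gap: 0.0213
grasp_force: 10.0
clock: 14.9
eef_pos: [0.4761, 0.031, 0.0265]
orientation: [1.274, 1.674, -0.81]
wrist_force: [-2.3, 0.3, 6.9]
finger_gap: 0.0208
grasp_force: 10.0
```

```bash
python3 -m jog '0 0 0.0007 0 0 0 0.9;0 0 0.0007 0 0 0 0.9;0 0 0.0007 0 0 0 0.72;0 0 0.0007 0 0 0 0.65;0 0 0.0007 0 0 0 0.55;0 0 0.0007 0 0 0 0.55;0 0 0.0007 0 0 0 0.55;0 0 0.0007 0 0 0 0.55'
python3 -m jog '-0.002 0.009 0.004 0 0 0 0.55;-0.007 0.026 0.013 0 0 0 0.55;-0.012 0.044 0.021 0 0 0 0.55;-0.02 0.07 0.034 0 0 0 0.55;-0.024 0.087 0.06 0 0 0 0.55;-0.024 0.087 0.1 0 0 0 0.55;-0.024 0.087 0.14 0 0 0 0.55;-0.024 0.087 0.14 0 0 0 0.55'
python3 - <<'E'
from h import *
np.set_printoptions(precision=4,suppress=True)
A=[]
for n in ("top","scene"):
    cc=cam(n)
    for l in ("vial_mid","vial_b","grip"):
      for d in pinpoint(n,l)[:3]: print(n,l,d["confidence"],np.array(d["centre"]),proj(cc,d["centre"]).round())
    e=proj(cc,[.476,.035,.02]).astype(int)
    A.append(cv2.resize(cc[0][e[1]-40:e[1]+40,e[0]-40:e[0]+40],(400,400),interpolation=cv2.INTER_CUBIC))
save(np.hstack(A),"p4.png")
E
```

```text
clock: 15.9
eef_pos: [0.476, 0.0311, 0.0263]
orientation: [1.275, 1.676, -0.81]
wrist_force: [0.5, 0.4, -0.3]
finger_gap: 0.0421
grasp_force: 0.0
clock: 16.9
eef_pos: [0.4531, 0.1209, 0.1698]
orientation: [1.278, 1.676, -0.801]
wrist_force: [-0.4, -1.3, -0.2]
finger_gap: 0.0417
grasp_force: 0.0
top vial_b 0.49 [0.5812 0.2594 0.    ] [287. 169.]
top vial_b 0.4 [ 0.5853  0.322  -0.0001] [266. 167.]
top vial_b 0.22 [ 0.4012  0.5284 -0.0024] [196. 227.]
top grip 0.78 [ 0.4903 -0.216   0.0973] [456. 200.]
top grip 0.59 [ 0.407  -0.0691  0.0725] [400. 229.]
scene vial_mid 0.61 [0.4776 0.034  0.0254] [344. 233.]
scene vial_b 0.5 [0.5819 0.2611 0.0007] [306. 200.]
scene vial_b 0.35 [0.5858 0.3222 0.0026] [294. 193.]
scene grip 0.74 [ 0.4856 -0.2175  0.0956] [418. 246.]
scene grip 0.68 [0.4755 0.1289 0.0026] [320. 228.]
scene grip 0.58 [ 0.4056 -0.0762  0.0742] [363. 248.]
```

View pics/p4.png

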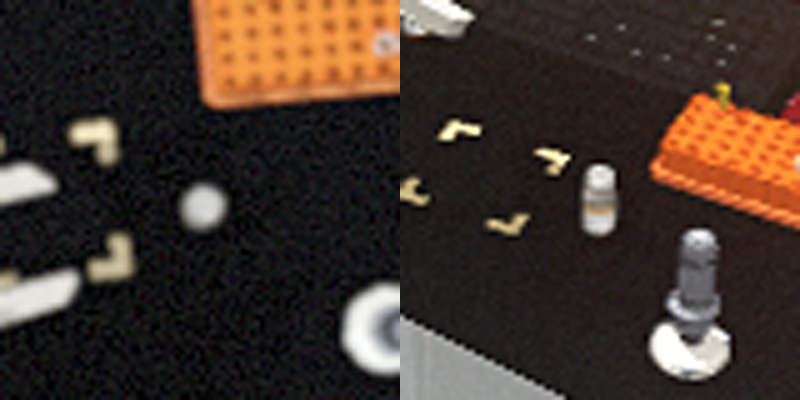

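The vial stands upright outside the marks: its cap is at left-pane (203,207) and its body at right-pane (599,200). Now I'll bring the tool back to vertical and go above the sampler.

```bash
python3 -m jog '0.01 -0.05 0.07 0.965 0.262 0 0;0.01 -0.1 0.07 0.965 0.262 0 0;0.01 -0.1 0.07 0.965 0.262 0 0;0.01 -0.1 0.07 0.965 0.262 0 0;0.01 -0.1 0.07 0.965 0.262 0 0;0.01 -0.1 0.07 0.965 0.262 0 0;0.01 -0.1 0.07 0.965 0.262 0 0;0.01 -0.1 0.07 0.965 0.262 0 0'
python3 -m jog '0.01 -0.05 0 0.965 0.262 0 0;0.01 -0.1 0 0.965 0.262 0 0;0.01 -0.12 0 0.965 0.262 0 0;0.01 -0.12 0 0.965 0.262 0 0;0.01 -0.12 0 0.965 0.262 0 0;0.01 -0.12 0 0.965 0.262 0 0;0.01 -0.12 0 0.965 0.262 0 0;0.01 -0.12 0 0.965 0.262 0 0'
python3 - <<'E'
from h import *
np.set_printoptions(precision=4,suppress=True)
s=r.state(); R=Ro.from_rotvec(s["orientation"]).as_matrix();z=R[:,2]
print(s["eef_pos"],z,"turn units",np.cross(z,[0,0,-1])/.5,"y az",np.degrees(np.arctan2(R[1,1],R[0,1])),s["qpos"])
c=cam("wrist")
for l in ("grip","dock"):
  for d in pinpoint("wrist",l)[:3]: print(l,d["confidence"],np.array(d["centre"]),proj(c,d["centre"]).round())
E
```

```text
clock: 18.3
eef_pos: [0.4616, 0.019, 0.2352]
orientation: [1.566, 2.06, -0.512]
wrist_force: [0.3, 0.2, 0.8]
finger_gap: 0.0933
grasp_force: 0.0
clock: 19.3
eef_pos: [0.4721, -0.1001, 0.2361]
orientation: [1.834, 2.41, -0.116]
wrist_force: [-0.2, -0.0, 0.7]
finger_gap: 0.0927
grasp_force: 0.0
[ 0.4721 -0.1001  0.2361] [ 0.0418 -0.1278 -0.9909] turn units [0.2556 0.0837 0.    ] y az 15.489094211876028 [-0.225  -0.2651  1.8405 -0.1158  1.4969 -0.4903]
grip 0.85 [ 0.4095 -0.0725  0.0693] [267. 123.]
grip 0.81 [ 0.4836 -0.2136  0.0972] [301. 259.]
dock 0.36 [0.4727 0.0368 0.0264] [351.  32.]
```

```bash
python3 -m jog '0.007 -0.05 0 0.256 0.084 0 0;0.014 -0.1 0 0.256 0.084 0 0;0.014 -0.116 0 0.256 0.084 0 0;0.014 -0.116 -0.03 0.256 0.084 0 0;0.014 -0.116 -0.055 0.256 0.084 0 0;0.014 -0.116 -0.055 0.256 0.084 0 0;0.014 -0.116 -0.055 0.256 0.084 0 0;0.014 -0.116 -0.055 0.256 0.084 0 0'
python3 - <<'E'
from h import *
np.set_printoptions(precision=4,suppress=True)
s=r.state(); print(s["eef_pos"],Ro.from_rotvec(s["orientation"]).as_matrix()[:,2])
c=cam("wrist")
for d in pinpoint("wrist","grip")[:3]: print(d["confidence"],np.array(d["centre"]),proj(c,d["centre"]).round())
print(proj(c,[.486,-.2165,.137]),proj(c,[.486,-.2165,.006]))
save(c[0],"w5.png",1.25)
E
```

```text
clock: 20.45
eef_pos: [0.4868, -0.218, 0.183]
orientation: [1.905, 2.495, 0.0]
wrist_force: [1.3, 0.3, 0.4]
finger_gap: 0.0929
grasp_force: 0.0
[ 0.4868 -0.218   0.183 ] [ 0.0021 -0.0013 -1.    ]
0.93 [ 0.4099 -0.0705  0.0664] [275.   5.]
0.76 [ 0.4854 -0.2173  0.0977] [316. 202.]
[317.0966 217.5961] [317.0522 177.6745]
```

View pics/w5.png

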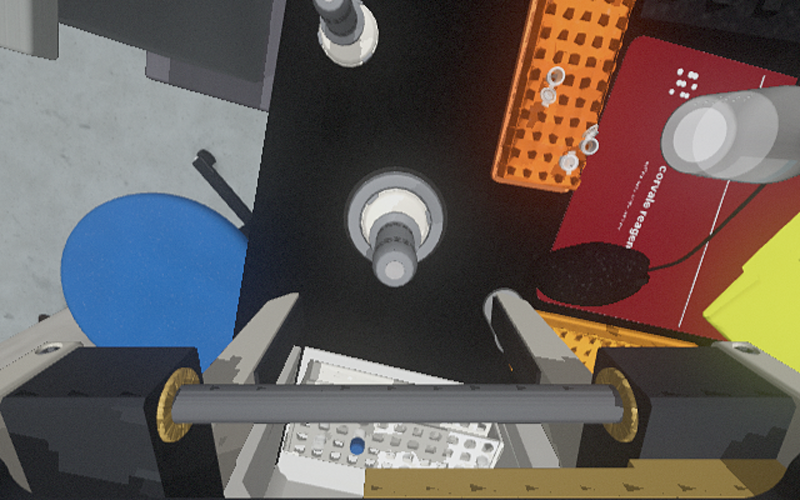

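The sampler is centred at (394,220) with its handle top at (394,265). It lies between the open fingers, within 2 mm of the estimate. I'll descend and grip.

```bash
python3 -m jog '-0.0015 0.002 -0.03 0 0 0 0;-0.0015 0.002 -0.06 0 0 0 0;-0.0015 0.002 -0.085 0 0 0 0;-0.0015 0.002 -0.103 0 0 0 0;-0.0015 0.002 -0.103 0 0 0 0;-0.0015 0.002 -0.103 0 0 0 0;-0.0015 0.002 -0.103 0 0 0 0.4;-0.0015 0.002 -0.103 0 0 0 0.5'
python3 -m jog '0 0 0 0 0 0 0.6;0 0 0 0 0 0 0.6;0 0 0 0 0 0 0.65;0 0 0 0 0 0 0.7;0 0 0 0 0 0 0.9;0 0 0 0 0 0 0.9;0 0 0 0 0 0 0.9;0 0 0 0 0 0 0.9' 25
```

```text
clock: 21.55
eef_pos: [0.485, -0.2162, 0.0793]
orientation: [1.906, 2.496, 0.0]
wrist_force: [-0.5, 0.2, 0.1]
finger_gap: 0.0773
grasp_force: 0.0
clock: 22.55
eef_pos: [0.4845, -0.2158, 0.0783]
orientation: [-1.907, -2.497, 0.0]
wrist_force: [0.5, -0.2, -0.4]
finger_gap: 0.0289
grasp_force: 25.0
```

```bash
python3 -m jog '0 0 0.005 0 0 0 0.9;0 0 0.012 0 0 0 0.9;0 0 0.022 0 0 0 0.9;0 0 0.04 0 0 0 0.9;0 0 0.065 0 0 0 0.9;0 0 0.09 0 0 0 0.9;0 0 0.11 0 0 0 0.9;0 0 0.11 0 0 0 0.9'
python3 -m jog '0 -0.0 0 0 0 0 0.9;0 0.01 0 0 0 0 0.9;0 0.04 0 0 0 0 0.9;0 0.08 0 0 0 0 0.9;-0.003 0.12 0 0 0 0 0.9;-0.005 0.15 0 0 0 0 0.9;-0.005 0.165 0 0 0 0 0.9;-0.005 0.17 0 0 0 0 0.9'
python3 -m jog '0 0.01 0 0 0 0 0.9;0 0.04 0 0 0 0 0.9;0 0.08 0 0 0 0 0.9;-0.003 0.12 0 0 0 0 0.9;-0.005 0.15 0 0 0 0 0.9;-0.005 0.165 0 0 0 0 0.9;-0.005 0.174 0 0 0 0 0.9;-0.005 0.174 0 0 0 0 0.9'
python3 - <<'E'
from h import *
np.set_printoptions(precision=4,suppress=True)
s=r.state(); R=Ro.from_rotvec(s["orientation"]).as_matrix(); print(s["eef_pos"],R[:,2],R[:,1])
print(s["qpos"])
for n in ("top","scene","wrist"):
    c=cam(n)
    for l in ("spot","grip","face"):
      for d in pinpoint(n,l)[:2]: print(n,l,d["confidence"],np.array(d["centre"]),proj(c,d["centre"]).round())
    save(c[0],n+"6.png",1.25)
E
```

```text
clock: 23.55
eef_pos: [0.4857, -0.2166, 0.191]
orientation: [1.904, 2.494, 0.001]
wrist_force: [-0.3, 0.3, -1.8]
finger_gap: 0.0287
grasp_force: 25.0
clock: 24.55
eef_pos: [0.4793, -0.0452, 0.1879]
orientation: [-1.905, -2.498, 0.001]
wrist_force: [-0.1, -0.2, -1.4]
finger_gap: 0.0293
grasp_force: 25.0
clock: 25.55
eef_pos: [0.4747, 0.1278, 0.1883]
orientation: [1.907, 2.497, -0.001]
wrist_force: [0.2, -0.5, -2.1]
finger_gap: 0.0288
grasp_force: 25.0
[0.4747 0.1278 0.1883] [-0.0003 -0.0004 -1.    ] [ 0.9647  0.2632 -0.0004]
[ 0.159  -0.1503  1.8226 -0.0003  1.4697 -0.1074]
top grip 0.8 [ 0.4057 -0.0724  0.0734] [401. 230.]
scene spot 0.4 [0.4743 0.1301 0.0032] [319. 228.]
scene grip 0.68 [0.4758 0.1276 0.206 ] [321. 179.]
scene grip 0.54 [ 0.4075 -0.0776  0.073 ] [364. 248.]
scene face 0.28 [ 0.3782  0.2462 -0.0008] [275. 231.]
wrist grip 0.69 [0.4748 0.1294 0.2101] [319. 263.]
```

View pics/wrist6.png

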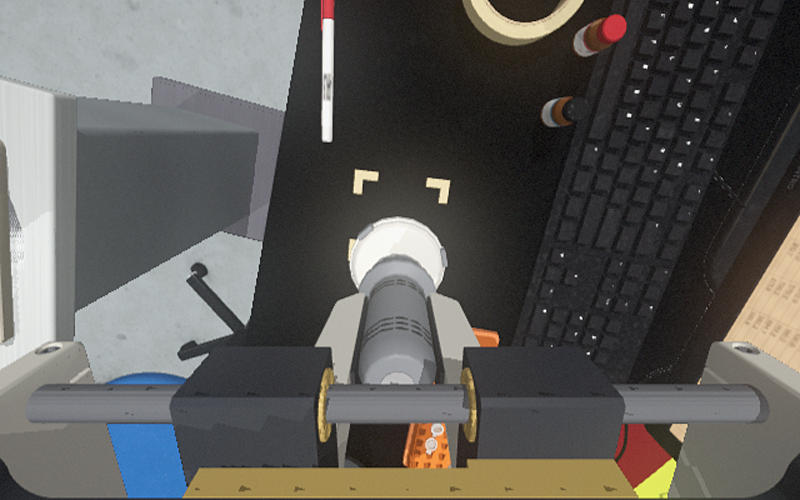

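The sampler hangs upright in the fingers, foot at (398,258), and the far tape corners show at (365,180) and (440,188). I'll lower it to just above the bench and check the centring.

```bash
python3 -m jog '0 0.001 -0.02 0 0 0 0.9;0 0.001 -0.04 0 0 0 0.9;0 0.001 -0.06 0 0 0 0.9;0 0.001 -0.08 0 0 0 0.9;0 0.001 -0.095 0 0 0 0.9;0 0.001 -0.1 0 0 0 0.9;0 0.001 -0.1 0 0 0 0.9;0 0.001 -0.1 0 0 0 0.9'
python3 - <<'E'
from h import *
np.set_printoptions(precision=4,suppress=True)
s=r.state(); print(s["eef_pos"])
c=cam("wrist"); im=c[0]
print("expected spot px",proj(c,[.4745,.1287,0]),"foot",proj(c,list(s["eef_pos"][:2])+[.02]))
for d in pinpoint("wrist","grip")[:2]: print(np.array(d["centre"]))
# corner grid: predicted inner/outer corners of the square, az 8.8deg
ou=im.copy(); a=np.radians(8.8); M=np.array([[np.cos(a),-np.sin(a)],[np.sin(a),np.cos(a)]])
for h in (.037,.045):
    P=[proj(c,list(np.array([.4745,.1287])+M@np.array(q)*h)+[0]) for q in ((1,1),(1,-1),(-1,-1),(-1,1))]
    cv2.polylines(ou,[np.array(P).round().astype(int)],True,(255,0,0),1)
th=np.linspace(0,6.28,60)
cv2.polylines(ou,[np.array([proj(c,[s["eef_pos"][0]+.0315*np.cos(t),s["eef_pos"][1]+.0315*np.sin(t),s["eef_pos"][2]-.073]) for t in th]).round().astype(int)],True,(0,255,0),1)
save(ou[80:330,190:450],"w7.png",3)
E
```

```text
clock: 27.15
eef_pos: [0.4752, 0.1292, 0.0892]
orientation: [1.906, 2.496, 0.001]
wrist_force: [0.4, 0.7, -2.1]
finger_gap: 0.0285
grasp_force: 25.0
[0.4752 0.1292 0.0892]
expected spot px [316.6856 202.6226] foot [317.5848 209.6358]
[0.475  0.1297 0.1096]
```

View pics/w7.png

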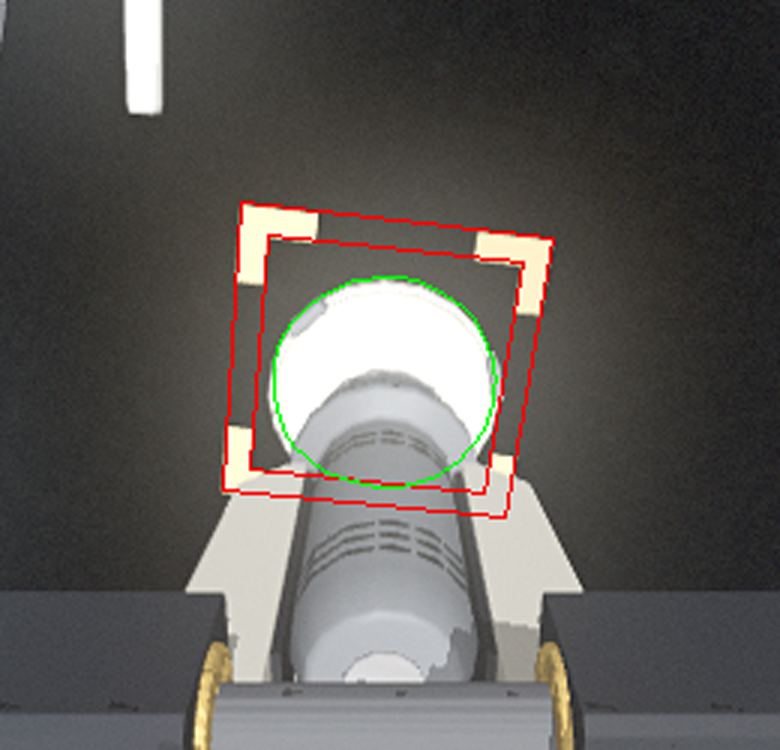

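The predicted tape outline (red) and foot circle (green) both match the picture to within about 1.5 mm. The foot at crop (385,380) is centred in the marks. I'll press down slowly.

```bash
python3 -m jog '0 0 -0.005 0 0 0 0.9;0 0 -0.01 0 0 0 0.9;0 0 -0.013 0 0 0 0.9;0 0 -0.015 0 0 0 0.9;0 0 -0.017 0 0 0 0.9;0 0 -0.019 0 0 0 0.9;0 0 -0.02 0 0 0 0.9;0 0 -0.02 0 0 0 0.9'
python3 - <<'E'
from h import *
import time
for i in range(4):
    cam("scene"); s=r.state(); print(s["eef_pos"].round(4),s["wrist_force"].round(2))
E
```

```text
clock: 28.25
eef_pos: [0.4745, 0.1292, 0.0684]
orientation: [-1.906, -2.497, 0.0]
wrist_force: [-2.0, -0.8, 2.7]
finger_gap: 0.0284
grasp_force: 25.0
[0.4745 0.1292 0.0685] [-2.63 -0.23  1.8 ]
[0.4745 0.1291 0.0685] [-2.47 -0.67  3.09]
[0.4745 0.1291 0.0684] [-3.16  0.27  3.15]
[0.4745 0.1292 0.0684] [-1.56  0.07  2.53]
```

```bash
python3 -m jog '0 0 -0.001 0 0 0 0.9;0 0 -0.002 0 0 0 0.9;0 0 -0.003 0 0 0 0.9;0 0 -0.003 0 0 0 0.9;0 0 -0.003 0 0 0 0.9;0 0 -0.003 0 0 0 0.9;0 0 -0.003 0 0 0 0.9;0 0 -0.003 0 0 0 0.9'
python3 - <<'E'
from h import *
S=[]
for i in range(6):
    c=cam("wrist"); s=r.state(); S.append(np.r_[s["eef_pos"],s["wrist_force"]])
print(np.mean(S,0).round(4)); R=Ro.from_rotvec(s["orientation"]).as_matrix(); print(R[:,2])
for n in("wrist","scene"):
    d=cam(n)
    for x in pinpoint(n,"face")[:2]+pinpoint(n,"grip")[:1]+pinpoint(n,"sampler_foot")[:1]+pinpoint(n,"vial_mid")[:1]: print(n,x)
save(c[0][80:330,190:450],"w8.png",2.3)
E
```

```text
clock: 29.45
eef_pos: [0.4745, 0.1292, 0.0653]
orientation: [-1.907, -2.497, 0.0]
wrist_force: [-3.3, -0.6, 4.0]
finger_gap: 0.0289
grasp_force: 25.0
[ 0.4745  0.1291  0.0654 -2.4731 -0.1645  3.3771]
[-9.15718680e-05 -6.13536103e-05 -9.99999994e-01]Traceback (most recent call last):
  File "<stdin>", line 8, in <module>
ValueError: it knows: beaker, dish, dock, face, grip, pen, spot, tape, timer, vial, vial_mid
```

```bash
for i in 1 2 3; do python3 -m jog '0 0 0 0 0 0 0.9;0 0 0 0 0 0 0.9;0 0 0 0 0 0 0.9;0 0 0 0 0 0 0.9;0 0 0 0 0 0 0.9;0 0 0 0 0 0 0.9;0 0 0 0 0 0 0.9;0 0 0 0 0 0 0.9' | grep -E 'clock|wrist|eef'; done
python3 - <<'E'
from h import *
c=cam("wrist"); d=cam("scene")
for x in pinpoint("scene","vial_mid")[:1]: print(x)
e=proj(d,[.475,.12,.05]).astype(int)
A=cv2.resize(c[0][90:300,200:430],(438,400)); B=cv2.resize(d[0][e[1]-40:e[1]+40,e[0]-30:e[0]+40],(350,400),interpolation=cv2.INTER_CUBIC)
save(np.hstack([A,B]),"w9.png")
E
```

```text
clock: 30.9
eef_pos: [0.4745, 0.1292, 0.0654]
wrist_force: [-2.5, -0.1, 3.4]
clock: 31.9
eef_pos: [0.4745, 0.1291, 0.0653]
wrist_force: [-2.4, -1.2, 3.1]
clock: 32.9
eef_pos: [0.4745, 0.1291, 0.0653]
wrist_force: [-2.0, -0.7, 3.6]
{'centre': [0.478, 0.0334, 0.0272], 'confidence': 0.51}
```

View pics/w9.png

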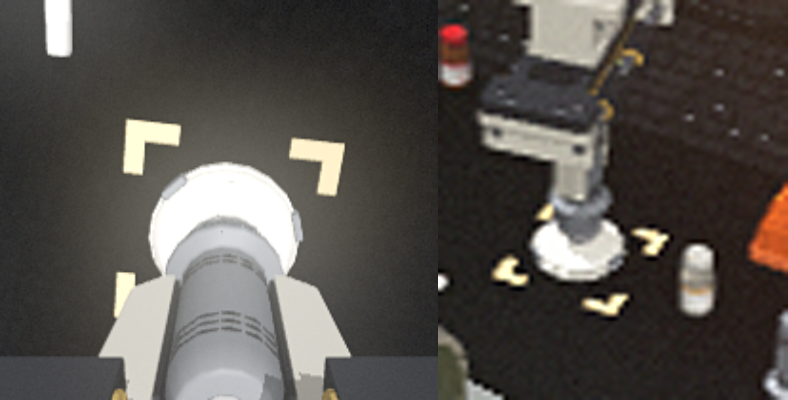

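The foot sits flat and centred within the marks at (225,230), and the vial stands at (697,280). I'll hold a little longer, then hand in.

```bash
for i in 1 2 3; do python3 -m jog '0 0 0 0 0 0 0.9;0 0 0 0 0 0 0.9;0 0 0 0 0 0 0.9;0 0 0 0 0 0 0.9;0 0 0 0 0 0 0.9;0 0 0 0 0 0 0.9;0 0 0 0 0 0 0.9;0 0 0 0 0 0 0.9' | grep -E 'clock|wrist'; done
python3 -c "
from workcell import r
print(r.job_done())"
```

```text
clock: 34.05
wrist_force: [-2.3, -0.9, 3.3]
clock: 35.05
wrist_force: [-2.2, -0.5, 3.8]
clock: 36.05
wrist_force: [-2.5, -0.7, 3.0]
the job is handed in; nothing more can be done
None
```

I handed the job in at 36 s (no verdict came back): the vial stands upright outside the marks, and the sampler was held upright and centred on the spot for over 6 s at about 5.3 N, with the spring in by an estimated 7 mm.

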